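# Back a yarn beam off by one ratchet notch

## Robot

A 7-joint arm with a two-finger parallel gripper is mounted at the origin on a cart in front of the work surface, level with it; the furniture and walls round the work are solid. World frame = base frame: x ahead of the robot, y to its left, z up, the work surface at z = 0. Lengths are in mm, angles in rad, forces in N, time in s.
With the tool pointing down it reaches from about 400 to 900 mm from the base axis. Payload 5.6 kg.
Tool frame: the origin (TCP) lies midway between the tips of the shut fingers; the grasp point (between the pads) lies 19 mm behind it; z points along the fingers, y is the line along which they close (so a half turn about z gives the same grasp; the last joint's range is limited). The gripper opens to 92 mm and grips with 3 to 60 N. Pads are 20 mm wide; open, the fingers measure 128 mm over their backs; the gripper's body (75 mm by 189 mm) begins 69 mm behind the grasp point.
Start: joints at [1.274, 0.468, -0.012, 1.603, 0.006, 1.071, -0.056], TCP at [163.162, -629.196, 214.592] pointing down, gripper open.
Joint ranges: [-2.53, 2.53], [-0.31, 2.02], [-1.57, 1.55], [0.28, 2.44], [-1.29, 4.43], [0.15, 1.84], [-2.92, 2.92]. Speed limits (rad/s): [2.57, 2.57, 3.14, 3.14, 3.14, 3.14, 3.14].

## Interface

Orientations are given as a rotation vector (axis times angle).
In Python, from cell import robot, grip, kin, viewer gives the robot as it stands. Calls block until the motion is done:
- robot.movep(position, orientation): joint-space move of the TCP to a pose.
- robot.servo_line(position, feed=150, rotation=None): straight line of the TCP; rotation=None keeps the orientation; feed is the mean speed in mm/s.
- robot.goto_joints(angles): joint-space move.
- grip(opening, newtons=None): opening from 0.0 (shut) to 1.0 (fully open); newtons is the grip in N (None keeps the last); returns when the fingers have stopped.
- robot.hold(seconds).
- kin.ik(position, orientation): joint angles nearest the present ones, or None.
- robot.observe(): the state.
- viewer.read_camera(name): name is "scene" or "top" or "wrist"; returns the picture (480x640x3 uint8, red, green, blue); there is no depth.
- viewer.camera_info(name): a dict with "camera_matrix" (3x3 intrinsics, pixels), "R" (3x3) and "t" (3): a world point X has camera coordinates R X + t. Camera axes: x right, y down, z forward; pixel columns grow to the right and rows downward; lengths in mm; the calibration is good to about 2 mm. A picture is of the moment at which its call begins: read the wrist's pose just before it. camera_info takes no time and is no camera call; for the wrist camera it gives the pose at the moment of the call.
A pose or a line that the arm cannot do raises robot.IKError and nothing moves.
- robot.job_done(): hands the job in; it is judged then, once.
Trained networks look in the newest picture that a camera, given by its name, has taken for a name from the list of things; names that differ only in an ending like _2 or _b are one class to them, and where a whole thing is asked for, a point or a joint stands for the part that bears it (a point fixed in the world has none). Each returns a list of dicts, best first, with "confidence" (0 to 1); they miss things now and then, are a little off and sometimes report something else, mostly with a low value. They report only what shows in the picture. A call takes as long as a camera call.
- viewer.silhouettes(name, camera): "mask" (480x640 bool, what is visible of it).
- viewer.pinpoint(name, camera): "at" ([x, y, z] in mm, in the coordinates of the camera as it stood for that picture, good to about 4 mm: a listed point, or the origin of a listed thing).
The state is a dict: "t": time; "joints": joint angles; "joint_velocities": joint speeds; "joint_torque": joint torques, N m; "tcp_pos": TCP position; "tcp_rot": TCP orientation; "contact_force": force on the tool from outside, world axes, zero at the start; "wrist_torque": the same for the moment, N m; "grip_width": opening from 0.0 (shut) to 1.0 (fully open); "grip_force": force on a finger pad.
Only numpy, scipy, OpenCV 4.12 (cv2) and the standard library are available. Lean on these libraries where they do the work, as an engineer would, in place of code of your own. Each camera call takes 0.05 s, during which the arm holds its last target. There are 200 camera calls.

## Task

The small yarn beam on the green stand has been wound one notch too far; back it off by exactly one notch, using the fingertips only. Push the red thumb lever over to the right until the pawl lifts out of the ratchet wheel and stays thrown back, push the wheel back (clockwise) by one of its black hand pins, then tip the pawl down again and bring the next tooth up snug against it, so that it holds. Push gently, grip nothing, and leave the things that stand round it where they are.

Things in the scene. Friction and masses are not known exactly. Their poses are not given: they have to be found in the camera images.
- stand: Green cast stand screwed down, bed 108 x 170 x 10 mm, carrying a yarn beam (blue yarn, aluminium flanges) on an axle 85 mm above the worktop. Origin on the worktop under the axle; z up, x along the axle away from the robot, y to the left; turned up to 0.3 rad either way. Directions in the other entries (left, right, clockwise) are as seen from the robot, looking along the stand's x.
- wheel (a joint): Turn of ratchet wheel and beam, rad, growing clockwise = backward (the way the pawl blocks). 0: a tooth bears on the lowered pawl; starts in its slack, -0.28 to -0.03. A notch is 0.628, so the next tooth bears on the lowered pawl at 0.628. A brake keeps it where it is left; about 3 N at a hand pin turns it. Anticlockwise it clicks past the pawl.
- pawl (a joint): Turn of the pawl, rad, growing clockwise = nose lifts. 0: down at the teeth's root; clear of the teeth above 0.3. It balances at about 0.48: below that it falls back by its weight, beyond it falls over to its stop at 1.257 and stays. Lowered with the wheel between 0.05 and 0.6 it lands on the back of a tooth in the next space, and drops to the root as the wheel turns on to 0.628. Under 1 N moves it.
- axle (a point): Centre of the front face of the steel ratchet wheel (stand x = -42 mm, height 85 mm). The wheel is 120 mm across and 12 mm thick, faces the robot and has 10 saw teeth 11 mm deep (36 degrees a notch). The hub, 16 mm in radius, stands out 12 mm and the axle's end 20 mm towards the robot.
- pin (a point): Middle of the uppermost of five black hand pins, 10 mm thick, which stand 36 mm out of the wheel's face towards the robot, evenly spaced at 42 mm radius; this point is 18 mm before the face. At wheel = 0 it is 0.17 rad left of straight up; the job takes it from 0.2-0.45 rad left to 0.46 rad right of that. Pushed to the right on its left side it turns the wheel backward.
- pivot (a point): Centre of the pawl's pivot, right of and above the axle in the wheel's plane (stand x = -36, y = -64, height 129 mm). The pawl is a steel bell crank 9 mm thick along x with two arms 76 degrees apart. No fixed part stands more than 12 mm above this point; the wheel's top is at 145 mm.
- thumb (a point): Centre of the red thumb pad on the pawl's lever arm, 45 mm from the pivot: 24 mm wide (x), 9 mm thick, 26 mm long along the arm. With the pawl down the arm is upright over the pivot (pad 161 to 187 mm above the worktop); pushed to the right it lifts the pawl. Thrown back, it lies to the right of the pivot, 14 degrees above level.
- heel (a point): End of the pawl's other arm, 45 mm from the pivot, 9 mm wide, where the nose hooks down to the teeth. With the pawl down it lies left of the pivot over the wheel. Thrown back, this arm stands upright over the pivot (its top 175 mm above the worktop); pushed to the left, it tips the pawl down into the wheel.
- oil: Small white oil bottle with red spout, 32 mm across, 119 mm tall, upright beside the stand. Origin at the centre of its foot. Leave it alone.
- snips: Thread snips with red handle, 25 x 114 x 9 mm, lying right of the stand. Origin at the centre of the underside. Leave alone.
- spool: Flanged spool of red thread, 46 mm across, 42 mm tall, beside the stand. Origin at the centre of its foot. Leave it alone.
- loupe: Black folding pick glass (magnifier), 38 x 36 x 40 mm, beside the stand. Origin at the centre of its foot. Leave it alone.

How it is judged:
By the outcome, as a careful person would: the job done as asked, in the order asked, and still so for the second after the job is handed in, with the robot touching nothing.
It also fails if it takes over 61 s, if anything falls off the work surface, if the arm or the gripper's body presses on something with over 40 N, if the wrist force passes 120 N, or if a joint passes its speed limit or range.

## Working session

There is one attempt and no reset: what is moved stays moved. The work goes in short steps, each a Python script; the robot and the scene stay as the last script left them, time stands still between calls to the robot, and variables do not carry over. Pictures are saved under pics/ and viewed, at most 10 in all, crops included, and the job is handed in when it is done.

```bash
mkdir -p pics; ls; cat > h.py <<'E'
import numpy as np, cv2
from cell import robot, grip, kin, viewer
def snap(cam,fn=None):
    im=viewer.read_camera(cam)
    if fn: cv2.imwrite('pics/'+fn,im[:,:,::-1])
    return im
def world(cam,p):
    c=viewer.camera_info(cam); return np.array(c['R']).T@(np.array(p)-np.array(c['t']))
def find(name,cam):
    return [(round(d['confidence'],2),world(cam,d['at']).round(1)) for d in viewer.pinpoint(name,cam)[:2]]
E
python3 - <<'E'
from h import *
a=snap('scene','s0.png'); 
for n in ['stand','axle','pin','pivot','thumb','heel','oil','snips','spool','loupe']: print('scene',n,find(n,'scene'))
b=snap('top','t0.png')
for n in ['stand','axle','pin','pivot','thumb','heel','oil','snips','spool','loupe']: print('top',n,find(n,'top'))
cv2.imwrite('pics/st0.png',cv2.resize(np.hstack([a,b])[:,:,::-1],(800,300)))
print(robot.observe())
for c in('scene','top'):
    i=viewer.camera_info(c);print(c,-np.array(i['R']).T@i['t'],i['camera_matrix'])
E
```

```text
pics
scene stand [(0.63, array([500.4, -55.9,  -3.4]))]
scene axle [(0.66, array([455.7, -66.6,  81.9]))]
scene pin [(0.64, array([442.3, -55.5, 124.3]))]
scene pivot [(0.87, array([ 476.5, -127.9,  127.1]))]
scene thumb [(0.95, array([ 469.1, -124.6,  175. ])), (0.6, array([ 478.7, -128.3,  126.5]))]
scene heel [(0.71, array([471.5, -86.5, 141.5]))]
scene oil [(0.92, array([499.7,  66.5,  -3.8]))]
scene snips [(0.83, array([ 475.5, -211.8,   -3.5]))]
scene spool [(0.91, array([441.8,  64.7,   2. ]))]
scene loupe [(0.6, array([ 536.1, -196.8,    3.3]))]
top stand [(0.93, array([503.5, -57.5,   2.7]))]
top axle [(0.93, array([459.5, -63.5,  84.8]))]
top pin [(0.78, array([437. , -55.1, 127. ]))]
top pivot [(0.58, array([ 478.2, -129.3,  127.2]))]
top thumb [(0.53, array([439.3, -55.8, 124.8])), (0.51, array([ 472.1, -129.8,  177. ]))]
top heel [(0.61, array([466.6, -81.9, 145.7])), (0.58, array([500. ,  65.6,   2.5]))]
top oil [(0.54, array([499.3,  62.7,   3.6]))]
top snips [(0.62, array([ 476.8, -217.9,   -0. ]))]
top spool [(0.68, array([446.6,  67.9,  -1.3]))]
top loupe [(0.93, ar
[... 435 characters left out ...]
715255e-02,  2.51400888e-05]), 'tcp_pos': array([ 163.14167182, -629.19322284,  214.57047715]), 'tcp_rot': array([ 3.11632971e+00,  3.97453198e-01, -6.78877868e-05]), 'contact_force': array([ 0.10203948, -0.15223009,  0.71670609]), 'wrist_torque': array([-0.01051541,  0.01214686, -0.00312087]), 'grip_force': 0.0, 'grip_width': 1.0004044015846913}
scene [ -84.42626581 -512.06483117  543.56783043] [[534.42634138   0.         323.36563616]
 [  0.         534.42634138 239.13103929]
 [  0.           0.           1.        ]]
top [ 274.71112536   21.47174652 1226.87713662] [[621.99508972   0.         316.49270074]
 [  0.         621.99508972 254.37891534]
 [  0.           0.           1.        ]]
```

View pics/s0.png

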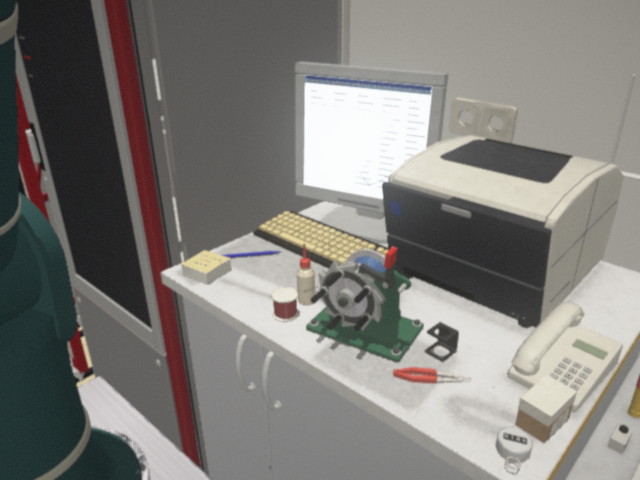

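View pics/t0.png

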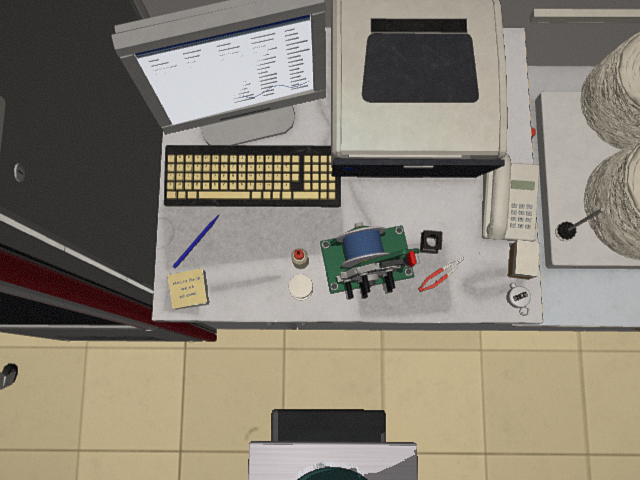

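The scene view shows the stand at about (365,310) with the red thumb at (391,257). The spool (285,303) and oil bottle (305,285) are to its left, and the snips and loupe to its right. The top view agrees: stand at (367,258), thumb at (411,258), and pins along row 285. Next I'll fit the stand pose and move to a hover for a wrist-camera look.

```bash
cat >> h.py <<'E'
from scipy.optimize import least_squares
from scipy.spatial.transform import Rotation as Rn
def fit(obs):  # obs: list (stand xyz, world xyz, weight)
    def res(p):
        c,s=np.cos(p[2]),np.sin(p[2]); o=[]
        for l,w,k in obs: o+=[k*(p[0]+c*l[0]-s*l[1]-w[0]),k*(p[1]+s*l[0]+c*l[1]-w[1])]
        return np.array(o)
    r=least_squares(res,[500,-57,.18],loss='soft_l1',f_scale=3,x_scale=[1,1,.02]); return r.x,res(r.x)
LOC=dict(stand=(0,0,0),axle=(-42,0,85),pivot=(-36,-64,129),thumb=(-36,-64,174))
E
python3 - <<'E'
from h import *
obs=[]
D=dict(stand=[(500.4,-55.9),(503.5,-57.5)],axle=[(455.7,-66.6),(459.5,-63.5)],pivot=[(476.5,-127.9),(478.2,-129.3)],thumb=[(469.1,-124.6),(472.1,-129.8)])
for k in D:
    for w in D[k]: obs.append((LOC[k],w,1))
p,r=fit(obs); print(p,r.round(1))
a=p[2]; 
def W(x,y,z): return [p[0]+np.cos(a)*x-np.sin(a)*y,p[1]+np.sin(a)*x+np.cos(a)*y,z]
for s in (1,-1):
    # tool y = s*stand x, z down
    ty=s*np.array([np.cos(a),np.sin(a),0]);tz=np.array([0,0,-1.]);tx=np.cross(ty,tz)
    rv=Rn.from_matrix(np.c_[tx,ty,tz]).as_rotvec()
    for q in [(-66,-20,330),(-66,-20,111),(-36,-35,165)]: print(s,rv,q,kin.ik(W(*q),rv))
i=viewer.camera_info('wrist');o=robot.observe()
R=Rn.from_rotvec(o['tcp_rot']).as_matrix(); Rc=np.array(i['R'])
print('cam in tool',R.T@(-Rc.T@np.array(i['t'])-o['tcp_pos']),'axis',R.T@Rc[2])
E
```

```text
[ 5.00259764e+02 -5.83085163e+01  1.57885531e-01] [-0.1 -2.4 -3.2 -0.8  3.1  1.7 -0.7 -1.4 -1.7  0.7 -3.4  2.1  5.7 -2.6
  2.7  2.6]
1 [2.03933845 2.38970774 0.        ] (-66, -20, 330) [ 0.7886674   0.05202638 -0.67670509  1.889172    0.03478692  1.21204344
  0.25829056]
1 [2.03933845 2.38970774 0.        ] (-66, -20, 111) [ 6.50988198e-01  3.57098980e-01 -6.08400971e-01  2.13772991e+00
  3.04245093e-01  7.30070232e-01  8.41701743e-04]
1 [2.03933845 2.38970774 0.        ] (-36, -35, 165) [ 0.67338813  0.32112467 -0.62504043  2.02206643  0.24386309  0.87088185
  0.07199335]
-1 [ 2.38970774 -2.03933845  0.        ] (-66, -20, 330) [ 0.49820997  0.02929036 -0.37812539  1.90364332  0.01155285  1.21074903
 -2.8675458 ]
-1 [ 2.38970774 -2.03933845  0.        ] (-66, -20, 111) [ 0.23562018  0.29007419 -0.12714859  2.1626675   0.05688212  0.69185997
 -2.9137991 ]
-1 [ 2.38970774 -2.03933845  0.        ] (-36, -35, 165) [ 0.27667099  0.25702961 -0.16026328  2.04590363  0.0543802   0.84254751
 -2.89833343]
cam in tool [  82.73912848   -0.60866672 -169.82136392] axis [-2.94772678e-01 -1.48849304e-04  9.55567395e-01]
```

```bash
cat >> h.py <<'E'
import json,os
P=json.load(open('p.json')) if os.path.exists('p.json') else [500.26,-58.31,.158]
def W(x,y,z,p=None):
    p=p or P; c,s=np.cos(p[2]),np.sin(p[2]); return np.array([p[0]+c*x-s*y,p[1]+s*x+c*y,z])
def rot():
    a=P[2]; ty=np.array([np.cos(a),np.sin(a),0]);tz=np.array([0,0,-1.])
    return Rn.from_matrix(np.c_[np.cross(ty,tz),ty,tz]).as_rotvec()
def S(w): # world->stand
    c,s=np.cos(P[2]),np.sin(P[2]); d=np.array(w)-[P[0],P[1],0]; return np.array([c*d[0]+s*d[1],-s*d[0]+c*d[1],d[2]])
E
python3 - <<'E'
from h import *
grip(0.0,10)
robot.movep(W(-60,-30,300),rot())
o=robot.observe();print(o['t'],o['tcp_pos'],o['grip_width'])
snap('wrist','w0.png')
for n in ['stand','axle','pin','pivot','thumb','heel']: print(n,find(n,'wrist'),[S(x[1]).round(1) for x in find(n,'wrist')])
E
```

```text
4.6167 [445.67719344 -98.55190161 299.77798641] 0.006107340416006284
stand [(0.96, array([ 4.972e+02, -5.600e+01, -1.000e-01]))] [array([-2.5,  2.9, -0.1])]
axle [(0.61, array([458.5, -65.4,  85.3]))] [array([-42.2,  -0.3,  85.4])]
pin [(0.87, array([439.5, -54.3, 126. ]))] [array([-59.4,  13.5, 126. ])]
pivot [(0.89, array([ 477.7, -121.4,  129.7]))] [array([-32.2, -58.7, 129.7])]
thumb [(0.61, array([ 473.1, -130.3,  174. ]))] [array([-38.1, -66.8, 174. ])]
heel [(0.95, array([468.9, -82.7, 140.6]))] [array([-34.8, -19.2, 140.6])]
```

View pics/w0.png

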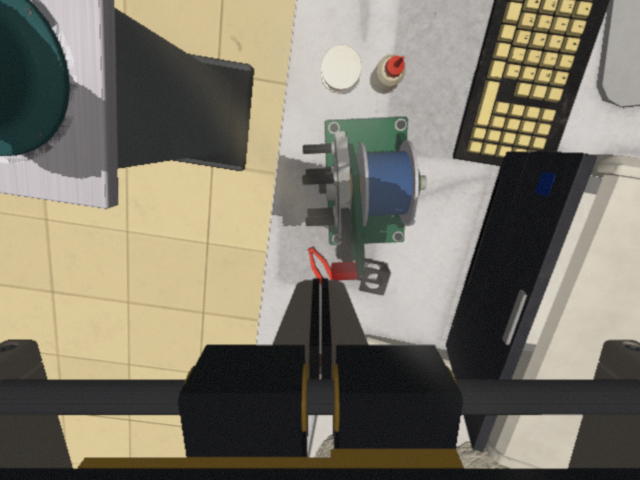

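The wrist view agrees with the fit. The bed is square to the tool, the wheel is edge-on at column 342, the pins are at columns 305–330 and the red pad is at (343,271). I'll refit with all the points and push the lever.

```bash
python3 - <<'E'
from h import *
D=dict(stand=[(500.4,-55.9),(503.5,-57.5),(497.2,-56)],axle=[(455.7,-66.6),(459.5,-63.5),(458.5,-65.4)],pivot=[(476.5,-127.9),(478.2,-129.3),(477.7,-121.4)],thumb=[(469.1,-124.6),(472.1,-129.8),(473.1,-130.3)],heel=[(471.5,-86.5),(466.6,-81.9),(468.9,-82.7)])
LOC['heel']=(-36,-20.3,140)
p,r=fit([(LOC[k],w,1) for k in D for w in D[k]]); print(p)
json.dump(list(p),open('p.json','w')); P[:]=list(p)
robot.movep(W(-36,-33,215),rot())
robot.servo_line(W(-36,-33,165),feed=80)
f0=robot.observe()['contact_force']
for y in range(-38,-83,-5):
    robot.servo_line(W(-36,y,165),feed=40)
    o=robot.observe(); print(y,S(o['tcp_pos']).round(1),(o['contact_force']-f0).round(1),round(o['t'],1))
    if np.linalg.norm(o['contact_force']-f0)>10: print('STOP');break
snap('wrist','w1.png'); snap('scene')
for c in('wrist','scene'):
  for n in ['thumb','heel']: print(c,n,[(x[0],S(x[1]).round(1)) for x in find(n,c)])
E
```

```text
[ 4.99857505e+02 -5.76119740e+01  1.72993516e-01]
-38 [-35.8 -38.5 165.3] [-0.6 -0.   1. ] 6.8
-43 [-36.  -43.4 165. ] [-1.3 -1.1 -0.6] 7.0
-48 [-36.  -48.3 164.9] [-0.3 -0.4 -0.6] 7.3
-53 [-36.  -53.2 165. ] [-0.1 -0.3 -0.4] 7.6
-58 [-36.  -58.3 165. ] [-0.3  0.2 -0.2] 7.9
-63 [-36.  -63.3 165. ] [-0.3 -0.5 -0.5] 8.1
-68 [-36.  -68.4 165. ] [-0.3 -0.  -0.8] 8.4
-73 [-36.  -73.3 165. ] [-0.8 -0.1 -0.6] 8.7
-78 [-36.  -78.5 165. ] [-0.3 -0.9  0.3] 9.0
wrist thumb []
wrist heel [(0.92, array([-36.6, -62.8, 173.1]))]
scene thumb [(0.57, array([ -43. , -103.6,  142.7]))]
scene heel [(0.93, array([-33.9, -64.5, 173.6]))]
```

View pics/w1.png

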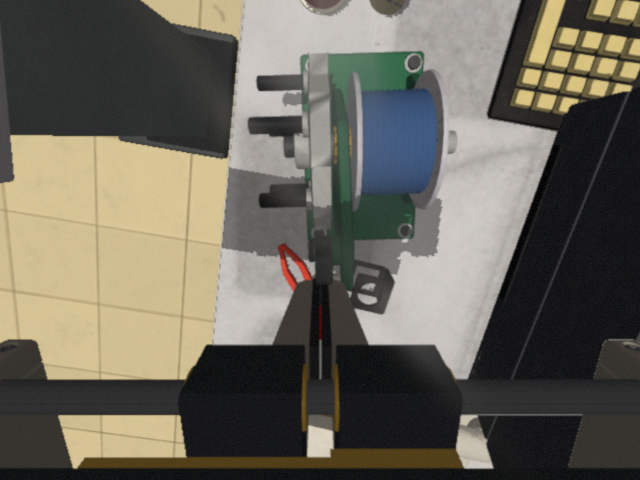

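The wrist view shows the pawl thrown: the heel arm is upright at about (322,255), and the networks put its height at 173 mm. On to the pin.

```bash
python3 - <<'E'
from h import *
robot.servo_line(W(-36,-78,205),feed=120)
robot.servo_line(W(-67,38,205),feed=180)
robot.servo_line(W(-67,38,111),feed=100)
f0=robot.observe()['contact_force']
for y in list(range(34,3,-3))+[4]:
    robot.servo_line(W(-67,y,111),feed=30)
    o=robot.observe(); f=o['contact_force']-f0; c,s=np.cos(P[2]),np.sin(P[2])
    print(y,S(o['tcp_pos']).round(1),'Fy',round(-s*f[0]+c*f[1],1),f.round(1),round(o['t'],1))
    if np.linalg.norm(f)>15: print('STOP');break
snap('scene','s2.png');
for n in ['pin','heel','axle']: print(n,[(x[0],S(x[1]).round(1)) for x in find(n,'scene')])
a=snap('wrist','w2.png')
for n in ['pin','heel']: print(n,[(x[0],S(x[1]).round(1)) for x in find(n,'wrist')])
b=cv2.imread('pics/s2.png')[220:370,290:450]
cv2.imwrite('pics/c2.png',np.hstack([cv2.resize(b,(480,450)),cv2.resize(a[:,:,::-1][0:400,180:460],(315,450))]))
E
```

```text
34 [-66.8  33.5 111.3] Fy 0.7 [0.4 0.8 0. ] 11.9
31 [-67.   30.8 111. ] Fy 0.2 [-0.   0.2 -1.1] 12.2
28 [-67.   27.8 111. ] Fy 0.3 [-0.1  0.3 -0.8] 12.4
25 [-66.9  25.4 111.1] Fy 3.4 [-0.4  3.3  2.1] 12.7
22 [-66.8  22.3 111.1] Fy 4.1 [0.1 4.2 3. ] 12.9
19 [-66.7  18.9 111.1] Fy 4.6 [-0.5  4.6  1.7] 13.2
16 [-66.8  15.7 111. ] Fy 3.3 [0.9 3.5 1.1] 13.4
13 [-67.   12.6 111. ] Fy 3.3 [1.5 3.7 0.8] 13.7
10 [-67.1   9.5 110.9] Fy 1.9 [1.4 2.2 1.2] 13.9
7 [-67.    6.6 110.9] Fy 2.7 [ 1.1  2.9 -0.2] 14.2
4 [-67.2   3.8 110.8] Fy 2.8 [ 1.   3.  -1.4] 14.4
4 [-67.3   3.8 110.9] Fy 3.3 [ 1.   3.5 -0.5] 14.7
pin [(0.56, array([-57.1, -11. , 122.7]))]
heel [(0.62, array([-35.1, -62.7, 172. ])), (0.25, array([-56.3,  -7.3, 124.6]))]
axle [(0.89, array([-43.9,  -5.6,  81.4]))]
pin []
heel [(0.47, array([ 21. , 120.3,  -0.5]))]
```

View pics/c2.png

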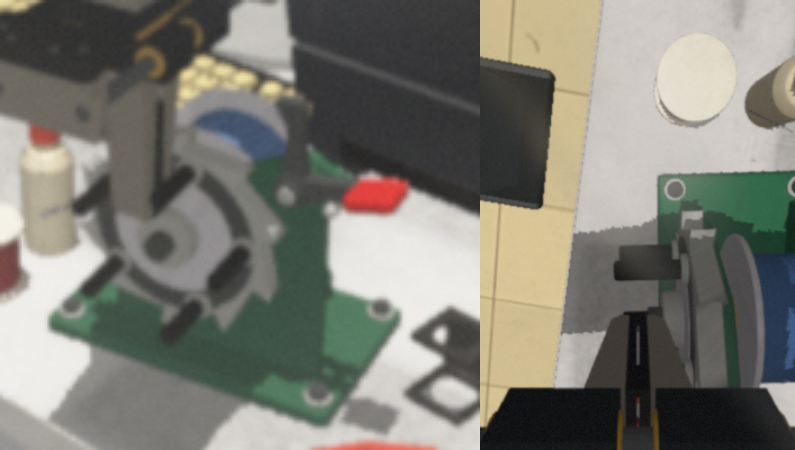

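The pin has been pushed to about 11 mm right of straight up (wheel ≈ 0.43), and the pawl is still thrown back with the red pad level at right. Next I'll back away and tip the pawl down by its heel.

```bash
python3 - <<'E'
from h import *
robot.servo_line(W(-67,14,111),feed=60)
robot.servo_line(W(-67,14,205),feed=150)
robot.servo_line(W(-36,-83,205),feed=180)
robot.servo_line(W(-36,-83,157),feed=80)
f0=robot.observe()['contact_force']
for y in range(-78,-39,4):
    robot.servo_line(W(-36,y,157),feed=40)
    o=robot.observe(); f=o['contact_force']-f0
    print(y,S(o['tcp_pos']).round(1),f.round(1),round(o['t'],1))
    if np.linalg.norm(f)>10: print('STOP');break
snap('scene')
for n in ['heel','thumb']: print(n,[(x[0],S(x[1]).round(1)) for x in find(n,'scene')])
robot.servo_line(W(-36,y,205),feed=120)
a=snap('scene','s3.png')
for n in ['heel','thumb','pin']: print(n,[(x[0],S(x[1]).round(1)) for x in find(n,'scene')])
cv2.imwrite('pics/c3.png',cv2.resize(a[220:370,290:450,::-1],(640,600)))
E
```

```text
-78 [-35.7 -77.9 157.5] [ 1.3 -0.1 -0.5] 17.9
-74 [-35.9 -73.8 157.2] [-0.2  0.8  0.3] 18.1
-70 [-36.  -69.6 157. ] [-0.1  0.5  0.4] 18.4
-66 [-36.1 -65.6 156.9] [0.3 1.  0. ] 18.6
-62 [-36.  -61.6 157. ] [0.7 0.7 0.3] 18.9
-58 [-36.  -57.6 157. ] [-0.2  0.2 -0.2] 19.1
-54 [-36.  -53.7 157. ] [0.2 0.3 0.6] 19.4
-50 [-36.  -49.7 157. ] [-0.3  0.2 -0. ] 19.6
-46 [-36.  -45.7 157. ] [-0.2  0.3  0. ] 19.9
-42 [-36.  -41.7 157. ] [-0.5 -0.6  0.2] 20.1
heel [(0.86, array([-35.4, -18.1, 141.6]))]
thumb [(0.64, array([-44.2, -61.7, 177.5]))]
heel [(0.91, array([-34.9, -23. , 140.6]))]
thumb [(0.78, array([-42.5, -63.6, 173.8]))]
pin [(0.87, array([-56.9, -10.8, 126.1]))]
```

View pics/c3.png

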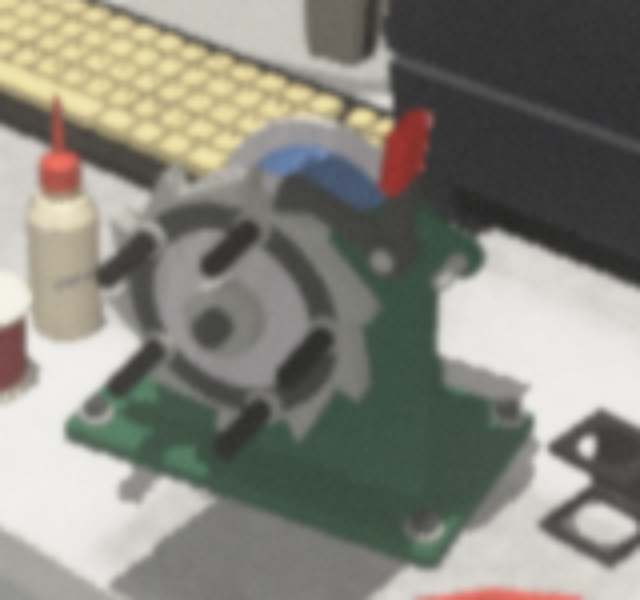

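The pawl is down again: the red pad is upright at (408,150) and the heel lies over the wheel at (300,195). The uppermost pin is at (232,248), about 11 mm right of top. Now I'll turn the wheel on until the tooth bears on the pawl.

```bash
python3 - <<'E'
from h import *
robot.servo_line(W(-67,15,205),feed=150)
robot.servo_line(W(-67,15,111),feed=100)
f0=robot.observe()['contact_force']
robot.servo_line(W(-67,6,111),feed=40)
y=6
while y>-12:
    y-=1
    robot.servo_line(W(-67,y,111),feed=15)
    o=robot.observe(); f=o['contact_force']-f0; c,s=np.cos(P[2]),np.sin(P[2]); fy=-s*f[0]+c*f[1]
    print(y,S(o['tcp_pos']).round(1),round(fy,1),f.round(1),round(o['t'],1))
    if fy>9: print('STOP');break
a=snap('scene')
for n in ['heel','thumb','pin']: print(n,[(x[0],S(x[1]).round(1)) for x in find(n,'scene')])
E
```

```text
5 [-67.   5. 111.] 0.1 [-0.9 -0.   1. ] 23.3
4 [-67.   4. 111.] -0.3 [ 0.4 -0.2  0.2] 23.6
3 [-67.    3.5 111. ] 1.7 [-0.6  1.6  0.5] 23.8
2 [-67.    2.4 110.9] 3.2 [ 0.3  3.3 -0. ] 24.1
1 [-67.    1.1 110.9] 3.1 [ 0.7  3.3 -2.5] 24.3
0 [-67.1  -0.  110.9] 3.3 [ 0.3  3.4 -1.9] 24.6
-1 [-67.2  -1.1 110.9] 3.2 [-1.4  3.  -2.9] 24.8
-2 [-67.2  -2.1 110.9] 2.5 [-0.2  2.6 -2.2] 25.1
-3 [-67.2  -3.1 110.9] 4.1 [-1.5  3.9 -2.9] 25.3
-4 [-67.2  -4.  110.9] 4.8 [-1.4  4.7 -3.3] 25.6
-5 [-67.2  -4.9 110.9] 5.5 [-1.9  5.2 -3.2] 25.8
-6 [-67.2  -5.2 110.9] 7.3 [-2.6  6.9 -3.7] 26.1
-7 [-67.2  -5.3 110.8] 8.3 [-1.4  8.2 -3.3] 26.3
-8 [-67.2  -5.5 110.8] 10.9 [-3.  10.5 -2. ] 26.6
STOP
heel [(0.69, array([-33.6, -19.7, 142.2])), (0.67, array([ 22. , 122.6,  -2. ]))]
thumb [(0.95, array([-42.8, -63.6, 177.1]))]
pin [(0.75, array([-57.7, -17.4, 122.2]))]
```

The wheel reached a firm stop at y ≈ -5.3, close to the predicted -3.6. I'll withdraw and check.

```bash
python3 - <<'E'
from h import *
robot.servo_line(W(-67,5,111),feed=40)
robot.servo_line(W(-67,5,230),feed=120)
robot.servo_line(W(-90,70,300),feed=150)
a=snap('scene')
for n in ['heel','thumb','pin','oil','spool','snips','loupe']: print(n,[(x[0],S(x[1]).round(1),x[1]) for x in find(n,'scene')])
cv2.imwrite('pics/c4.png',cv2.resize(a[220:370,290:450,::-1],(640,600)))
print(robot.observe()['t'])
E
```

```text
heel [(0.64, array([-33. , -21.6, 138.9]), array([471.1, -84.6, 138.9]))]
thumb [(0.69, array([-42.1, -61.1, 176. ]), array([ 468.9, -125. ,  176. ]))]
pin [(0.93, array([-58.8, -18.9, 121.9]), array([445.2, -86.3, 121.9]))]
oil [(0.77, array([ 18.6, 120.6,   1.2]), array([497.4,  64.4,   1.2]))]
spool [(0.92, array([-32.6, 130.2,   2. ]), array([445.3,  65. ,   2. ]))]
snips [(0.66, array([ -50. , -150. ,   -0.8]), array([ 476.4, -214. ,   -0.8])), (0.27, array([ 0.5,  3.8, -5.4]), array([499.7, -53.8,  -5.4]))]
loupe [(0.64, array([   9.2, -141.9,    2.7]), array([ 533.3, -195.8,    2.7])), (0.41, array([-32.1, -67. , 123.5]), array([ 479.8, -129.1,  123.5]))]
29.5917
```

View pics/c4.png

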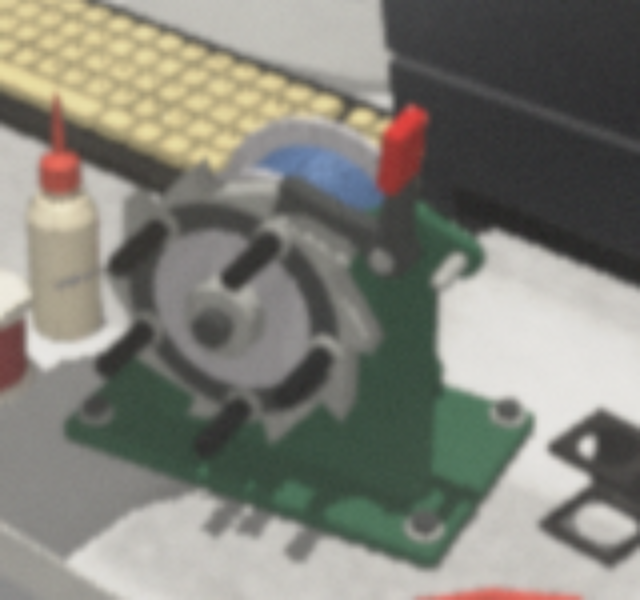

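The pawl is down with the lever upright at (402,150). The uppermost pin, at (252,258), measures 18.9 mm right of top against an expected 18.6. The neighbouring things have not moved, so I'm handing in.

```bash
python3 -c "
from h import *
print(robot.job_done())"
```

```text
the job is handed in; nothing more can be done
None
```

The beam is backed off by one notch and held by the lowered pawl with the next tooth snug against it; the objects around it were left where they stood, and the job was handed in at about 30 s of the 61 s allowed.

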